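# Take the gap of the strap guide with the taper gauge

### The arm

A 6-joint arm with a two-finger parallel gripper is mounted at the origin on a cart in front of the work surface, level with it; the furniture and walls round the work are solid. World frame = base frame: x ahead of the robot, y to its left, z up, the work surface at z = 0. Lengths are in mm, angles in rad, forces in N, time in s.
With the tool pointing down it reaches from about 350 to 875 mm from the base axis. Payload 4.2 kg.
Tool frame: the origin (TCP) lies at the very end of the fingers, on their centre line; the grasp point (between the pads) lies 19 mm behind it (arm.pinch_z is the distance from the TCP to the grasp point, in mm); x points along the fingers, y is the direction in which the jaws open and shut, and the axes are right-handed (so a half turn about x gives the same grasp; the last joint's range is limited). The gripper opens to 85 mm and grips with 20 to 120 N. Pads are 22 mm wide; open, the fingers measure 114 mm over their backs; the gripper's body (76 mm by 85 mm) begins 54 mm behind the grasp point. The pads swing forward as they close: fully open they stand 13 mm farther back than shut.
Start: joints at [1.365, 0.385, 0.008, 0, -1.194, -0.259], TCP at [280.119, 558.688, 231.312] pointing down, gripper open.
Joint ranges: [-3.14, 3.14], [-1.21, 2.06], [-1.07, 1.41], [-3.16, 2.05], [-2.99, -0.16], [-3.1, 3.1]. Speed limits (rad/s): [2.79, 2.79, 3.14, 3.14, 3.14, 3.14].

### API

Orientations are given as a unit quaternion [x, y, z, w].
In Python, from bench import arm gives the robot as it stands.
- The arm moves only by the tool drive_tool, never from a script. Its argument "motion" is a list of rows, each a list of 4 numbers: the shift along the tool's x, y, z in mm, then the turn about the tool's x in degrees. In form: [[dx, dy, dz, spin], ...]. A call has 1 to 10 rows; each row shifts and turns the commanded pose from where the row before left it, along the tool's axes as they then stand; what a row does not reach is not made up. A row lasts 1/12 s, in which the tool goes at most 41.7 mm and 7.16 degrees, less where a joint would pass 70% of its speed; a pose out of reach is approached as far as the arm can. A call with a gripper value outside its range is refused whole. "grip" is the finger opening in mm, from 0 to 85.4, set as the call begins (left out, the last holds). The fingers move at their own pace and stop on an object; the grip force is fixed at half the most. Time passes only in rows, so rows that do not move let the fingers close. It gives the time, the measured TCP pose, the force and the opening at its end, in the units of the state.
- arm.read_state(): the state, without advancing time (a new reading comes with each control period).
- arm.get_image(name): name is "scene" or "top"; returns the picture (400x640x3 uint8, red, green, blue); there is no depth.
- arm.calibration(name): a dict with "K" (3x3 intrinsics, pixels), "eye" and "attitude" of the camera in the world. Camera axes: x right, y up, looking along -z (the intrinsics and any distortion apply to the point x, -y, -z); pixel columns grow to the right and rows downward; lengths in mm; the calibration is good to about 2 mm. A picture is of the moment at which its call begins. calibration takes no time and is no camera call.
- arm.job_done(): hands the job in, once; it reports no verdict.
The state is a dict: "clock": time; "joints": joint angles; "joint_vel": joint speeds; "joint_efforts": joint torques, N m; "position": TCP position; "ee_rot": TCP orientation; "contact_force": force on the tool from outside, world axes, zero at the start; "wrist_torque": the same for the moment, N m; "gripper_width": finger opening in mm.
Only numpy, scipy, OpenCV 4.12 (cv2) and the standard library are available. Lean on these libraries where they do the work, as an engineer would, in place of code of your own. Each camera call takes 0.05 s, during which the arm holds its last target. There are 200 camera calls.

### The job

Check the gap of the strap guide: pick up the taper gauge by its orange handle, lay its blade gently flat on the steel bed in front of the dark hold-down plate, straight and central, and then slide it flat along the bed into the gap until it drags snugly, with the sprung plate just lifted off its stop by about a millimetre and never forced up more than 3 mm. Finish holding the gauge still by its handle at that depth (do not let go at the end), and leave the spool, tin and sanding block where they are.

Things in the scene. Friction and masses are not known exactly. Their poses are not given: they have to be found in the camera images.
- gauge_grip (a point): Centre of the loose taper gauge's orange handle, 20 mm above the gauge's flat underside. Handle 60 long (x) x 16 wide (y) mm, its top 40 mm above the underside; grip it across y. x points along the steel blade to the tip, z up. 0.12 kg. Starts flat on the table.
- gauge_tip (a point): Middle of the blade's tip edge, on the underside: 105 mm along x from gauge_grip and 20 mm below it, same axes. Blade 75 mm long, 22 wide, flat underneath; its top slopes straight from 9.5 mm thick at the handle to 2 mm at the tip (1 mm per 10 mm of length).
- guide_mouth (a point): Strap guide, fixed: point on top of its flat steel bed (14 mm above the table) under the middle of the hold-down plate's front lower edge. x points level into the gap, z up. The bed is 90 mm wide and reaches 160 mm in front of this point (-x). The dark plate, 44 wide x 50 mm deep, lies level 4.0 to 6.5 mm above the bed, different every time.
- guide: The whole strap guide; origin at table level 14 mm below guide_mouth, same axes. Above the plate an aluminium carriage, clamped, and two spring pins reach up to 70 mm above the bed; a green column, 50 mm wide, 86 mm above the bed, starts 76 mm behind guide_mouth (+x).
- holddown (a joint): Rise of the sprung plate off its stop, m: 0 at rest, up to 0.006. Springs press it down with 2.5 N at 0 and 1.5 N more per mm. The blade meets its front edge where it is as thick as the gap (tip 20 to 45 mm past the edge); there the push needed jumps from under 3 N to 4 to 7 N, then rises slowly, and each 10 mm further in lifts the plate 1 mm.
- spool: Bystander: upright spool of red thread, 32 mm across, 45 mm tall, origin under its centre.
- eyelet_tin: Bystander: round grey tin, 67 mm across, 28 mm tall, origin under its centre.
- sander: Bystander: brown sanding block, 57 x 100 x 31 mm, origin under its centre.
Things that resemble listed ones, but are neither listed nor needed, are in the scene too. Leave any purple look-alike of the part that bears gauge_grip alone.

How it is judged (in metres and radians):
On the way, in this order (a step that is already met when the one before it is completed fails the run):
1. the gauge is picked up off the table in the gripper (height (world z) of gauge_tip above 0.018 m and contact force between the fingers and gauge above 1 N), for 0.1 s.
2. the gauge lies flat on the bed with its tip in front of the plate, central and pointing into the gap, the plate still down (x of gauge_tip in the frame of guide_mouth between -0.06 and 0 m and y of gauge_tip in the frame of guide_mouth between -0.011 and 0.011 m and z of gauge_tip in the frame of guide_mouth between -0.002 and 0.002 m and angle between the x axis of gauge_tip and the x axis of guide_mouth, either way round below 0.14 rad and value of joint holddown below 0.0003 m), for 0.1 s.
At the end, for the whole second after the job is handed in: The blade lies flat on the bed (within 2 mm and 0.05 rad), under the hold-down plate, within 11 mm of its middle and 0.14 rad of straight, presses on the plate with over 1 N and holds it 0.3 to 2.1 mm above its stop; the gripper still holds the gauge (over 2 N) and it is at rest (value of joint holddown between 0.0003 and 0.0021 m and x of gauge_tip in the frame of guide_mouth above 0.015 m and y of gauge_tip in the frame of guide_mouth between -0.011 and 0.011 m and z of gauge_tip in the frame of guide_mouth below 0.002 m and z of gauge_grip in the frame of guide_mouth below 0.0225 m and angle between the x axis of gauge_tip and the x axis of guide_mouth, either way round below 0.14 rad and angle between the z axis of gauge_tip and the z axis of guide_mouth, either way round below 0.05 rad and contact force between gauge and holddown above 1 N and contact force between the fingers and gauge above 2 N and linear speed of gauge below 0.01 m/s); the arm keeps its last pose, push and grip.
It fails at once if the hold-down plate is forced up more than 3 mm (value of joint holddown above 0.003 m).
It fails at once if the gauge is rammed against the guide (over 80 N) (contact force between gauge and guide above 80 N).
It fails at once if the spool, tin or sanding block is moved more than 20 mm (distance of any of spool, eyelet_tin, sander from where it was at the start of the episode above 0.02 m).
It also fails if it takes over 64 s, if anything falls off the work surface, if the arm or the gripper's body presses on something with over 40 N, if the wrist force passes 120 N, or if a joint passes its speed limit or range.

## Working session

There is one attempt and no reset: what is moved stays moved. The work goes in short steps, Python scripts to look and compute and a tool call to move; the robot and the scene stay as the last step left them, time stands still between calls to the robot, and variables do not carry over. Pictures are saved under pics/ and viewed, about 8 in all and at most 12, crops included, and the job is handed in when it is done.

Besides the shell and the picture viewer there is one more tool, called after ">>>" by a JSON object that holds its "fn" and its "kwargs", one argument or row to a line. drive_tool: Moves the arm, as the interface text tells. Its arguments: {"type":"object","properties":{"motion":{"type":"array"},"grip":{"type":"number"}},"required":["motion"]}

```bash
mkdir -p pics
cat > h.py <<'E'
import numpy as np, cv2
from scipy.spatial.transform import Rotation as R
from bench import arm
def rot(a):
    a=np.array(a,float)
    return a if a.shape==(3,3) else R.from_quat(a).as_matrix()
def ray(cal,u,v):
    K=np.array(cal['K']);d=cal.get('distortion',None)
    p=cv2.undistortPoints(np.array([[[u,v]]],float),K,None if d is None else np.array(d,float))[0,0]
    return np.array(cal['eye'],float),rot(cal['attitude'])@np.array([p[0],-p[1],-1])
def at(cal,u,v,z):
    e,d=ray(cal,u,v);return e+d*(z-e[2])/d[2]
def proj(cal,P):
    q=rot(cal['attitude']).T@(np.array(P,float)-np.array(cal['eye']));q=np.array([q[0],-q[1],-q[2]])
    d=cal.get('distortion',None)
    return cv2.projectPoints(q[None],np.zeros(3),np.zeros(3),np.array(cal['K'],float),None if d is None else np.array(d,float))[0][0,0]
def save(n,f,crop=None,s=1):
    im=arm.get_image(n)
    if crop: im=im[crop[1]:crop[3],crop[0]:crop[2]]
    im=cv2.resize(im,None,fx=s,fy=s,interpolation=cv2.INTER_CUBIC)
    cv2.imwrite('pics/'+f,im[:,:,::-1])
E
python3 - <<'E'
from h import *
print(arm.read_state())
for n in('scene','top'):
    print(n,arm.calibration(n)); save(n,n+'0.png')
E
```

```text
{'clock': 0.0, 'joints': array([ 1.36458131e+00,  3.85562585e-01,  6.62323621e-03, -4.90744292e-04,
       -1.19398613e+00, -2.58608950e-01]), 'joint_vel': array([-0.00110311, -0.00107604,  0.00170579, -0.00131239,  0.00101607,
       -0.0010701 ]), 'joint_efforts': array([-4.33215200e-04, -3.92281187e+01,  1.88400489e+01,  4.18584377e+00,
       -4.56694936e-03,  1.68893262e-06]), 'position': array([279.88498101, 558.17938079, 230.21814826]), 'ee_rot': array([-0.68793864,  0.16368353,  0.68822162,  0.16217006]), 'contact_force': array([ 1.19634085,  0.17625149, -0.81404795]), 'wrist_torque': array([ 0.00515945, -0.02149742, -0.05090121]), 'gripper_width': 85.09885251878372}
scene {'K': array([[473.42503594,   0.        , 327.47491235],
       [  0.        , 473.42503594, 198.86760475],
       [  0.        ,   0.        ,   1.        ]]), 'eye': array([  178.15644697, -1047.38212159,   683.73110044]), 'attitude': array([ 0.42122398, -0.09770951, -0.19714781,  0.87986132])}
top {'K': array([[398.33813468,   0.        , 324.19891162],
       [  0.        , 398.33813468, 195.61738732],
       [  0.        ,   0.        ,   1.        ]]), 'eye': array([ 374.88182788, -305.42861   ,  901.73589972]), 'attitude': array([-0.04430226,  0.06121901,  0.70518305, -0.70498681])}
```

View pics/scene0.png

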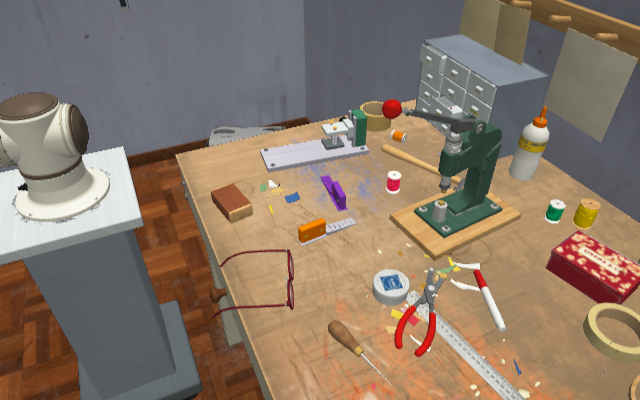

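View pics/top0.png

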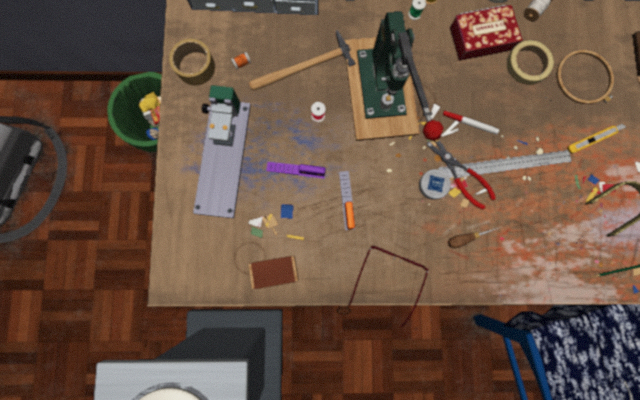

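The orange-handled gauge with the steel blade is at scene (312,230) / top (347,200). The look-alike at scene (333,192) / top (297,170) is purple, so the orange one fits the description. The guide is at top (222,150), with the green column at its far end. I'll confirm both with enlarged crops.

Run:
```python
from h import *
a=arm.get_image('top')[80:240,180:380]; b=arm.get_image('scene')[100:250,250:450]
cv2.imwrite('pics/t1.png',cv2.resize(a,None,fx=3.75,fy=3.75,interpolation=cv2.INTER_CUBIC)[:,:,::-1])
cv2.imwrite('pics/s1.png',cv2.resize(b,None,fx=4,fy=4,interpolation=cv2.INTER_CUBIC)[:,:,::-1])
```

```text
(no output)
```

View pics/t1.png

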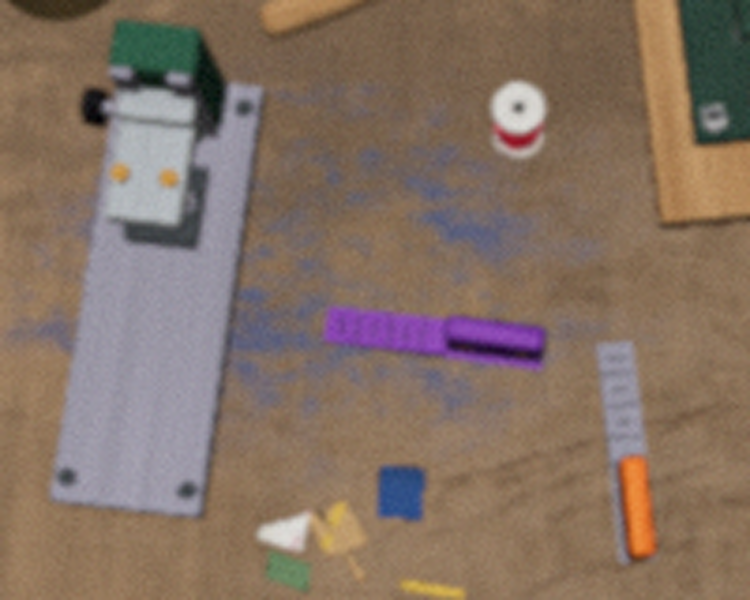

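View pics/s1.png

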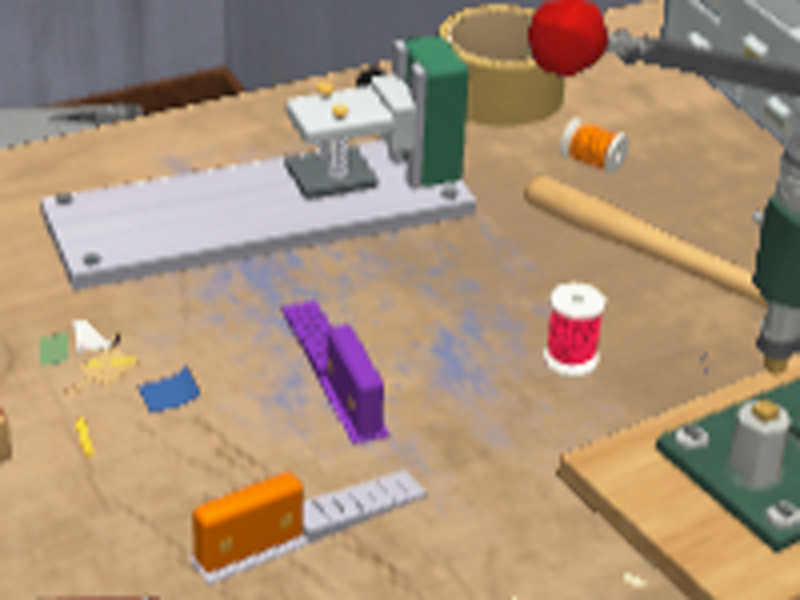

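Run:
```python
from h import *
T=arm.calibration('top');S=arm.calibration('scene')
t=lambda c,r,z:at(T,180+c/3.75,80+r/3.75,z)
s=lambda c,r,z:at(S,250+c/4,100+r/4,z)
np.set_printoptions(precision=1,suppress=True)
tip=t(615,342,2);h=t(638,507,40);print('top tip',tip,'h',h,np.linalg.norm((h-tip)[:2]))
print('tip scene',(s(402,471,2)+s(427,493,2))/2,'handle top scene',(s(195,521,40)+s(302,490,40)+s(290,473,40)+s(205,505,40))/4)
a=t(52,498,14);b=t(203,514,14);c=t(263,87,14);d=c-b
m=(a+b)/2;u=d/np.linalg.norm(d);print('bed front',a,b,'rear R',c,np.linalg.norm(a-b),np.linalg.norm(d),'yaw',np.arctan2(u[1],u[0]))
print('mouth',m+160*u,'yaw front edge',np.arctan2(*(a-b)[[1,0]])-np.pi/2)
print('plate front',t(126,238,21),t(197,247,21))
print('scene bed front',s(42,200,14),s(75,276,14),'rearR',s(474,205,14),'plate',s(287,160,21),s(328,192,21),s(378,180,21))
print('gauge yaw',np.arctan2(*(tip-h)[[1,0]]))
```

```text
top tip [ 567.4 -373.     2. ] h [ 461.6 -382.6   40. ] 106.233151301653
tip scene [ 565.5 -374.1    2. ] handle top scene [ 462.  -386.2   40. ]
bed front [469.4 -37.1  14. ] [ 460.  -126.4   14. ] rear R [ 725.5 -155.1   14. ] 89.83395649899713 267.1322737339932 yaw -0.10752272626487518
mouth [623.8 -98.9  14. ] yaw front edge -0.10585826853810354
plate front [626.6 -76.3  21. ] [ 621.2 -119.1   21. ]
scene bed front [469.4 -39.8  14. ] [ 459.6 -129.3   14. ] rearR [ 720.3 -162.8   14. ] plate [629.  -72.4  21. ] [ 636.6 -119.    21. ] [ 672.5 -119.7   21. ]
gauge yaw 0.09034144797042463
```

```bash
cat >> h.py <<'E'
np.set_printoptions(precision=2,suppress=True)
def plan(target,yaw,approach=None):
    """print tool-frame shift to target TCP, and the spin bringing jaw y perpendicular to yaw"""
    s=arm.read_state();M=rot(s['ee_rot']);p=s['position']
    y=M[:,1];cur=np.arctan2(y[1],y[0]);want=yaw+np.pi/2
    e=(want-cur+np.pi/2)%np.pi-np.pi/2
    print('tool axes\n',M.T,'\npos',p,'F',s['contact_force'],'w',s['gripper_width'],'t',s['clock'],'j',s['joints'])
    print('shift tool',M.T@(np.array(target)-p),'spin deg',np.degrees(e)*np.sign(M[2,0]))
E
python3 -c "
from h import *
plan([462,-384,90],.1)"
```

```text
tool axes
 [[-0.   -0.   -1.  ]
 [-0.45 -0.89  0.  ]
 [-0.89  0.45 -0.  ]] 
pos [279.99 558.39 230.63] F [-0.53  0.5  -0.67] w 85.43331642484975 t 0.2 j [ 1.36  0.39  0.01 -0.   -1.19 -0.26]
shift tool [ 141.73  760.58 -585.18] spin deg -32.36610364159223
```

>>> {"fn": "drive_tool", "kwargs": {
  "motion": [
    [0, 25, -19.5, 0],
    [0, 25, -19.5, 0],
    [0, 25, -19.5, 0],
    [0, 25, -19.5, 0],
    [0, 25, -19.5, 0],
    [0, 25, -19.5, 0],
    [0, 25, -19.5, 0],
    [0, 25, -19.5, 0],
    [0, 25, -19.5, 0],
    [0, 25, -19.5, 0]
  ]
}}

```text
clock: 1.03
position: [342.2, 246.1, 231.3]
ee_rot: [-0.688, 0.163, 0.688, 0.163]
contact_force: [0.6, -0.4, 0.3]
gripper_width: 85.3
```

>>> {"fn": "drive_tool", "kwargs": {
  "motion": [
    [0, 25, -19.5, 0],
    [0, 25, -19.5, 0],
    [0, 25, -19.5, 0],
    [0, 25, -19.5, 0],
    [0, 25, -19.5, 0],
    [0, 25, -19.5, 0],
    [0, 25, -19.5, 0],
    [0, 25, -19.5, 0],
    [0, 25, -19.5, 0],
    [0, 25, -19.5, 0]
  ]
}}

```text
clock: 1.87
position: [404.5, -64.7, 231.5]
ee_rot: [0.688, -0.163, -0.688, -0.163]
contact_force: [0.3, 0.5, 0.3]
gripper_width: 85.7
```

>>> {"fn": "drive_tool", "kwargs": {
  "motion": [
    [0, 25, -19.5, 0],
    [0, 25, -19.5, 0],
    [0, 25, -19.5, 0],
    [0, 25, -19.5, 0],
    [0, 25, -19.5, 0],
    [0, 25, -19.5, 0],
    [0, 25, -19.5, 0],
    [0, 25, -19.5, 0],
    [0, 25, -19.5, 0],
    [0, 25, -19.5, 0]
  ]
}}

```text
clock: 2.7
position: [466.8, -375.6, 231.0]
ee_rot: [-0.688, 0.163, 0.688, 0.163]
contact_force: [-0.1, 0.8, 0.2]
gripper_width: 85.5
```

>>> {"fn": "drive_tool", "kwargs": {
  "motion": [
    [10, 0, 0, -5],
    [20, 0, 0, -5],
    [20, 0, 0, -5],
    [20, 0, 0, -5],
    [20, 0, 0, -5],
    [20, 0, 0, -5],
    [15, 0, 0, -2.4],
    [0, 0, 0, 0],
    [0, 0, 0, 0]
  ]
}}

```text
clock: 3.45
position: [466.5, -373.9, 105.7]
ee_rot: [-0.706, -0.035, 0.707, -0.035]
contact_force: [-0.2, -0.9, 0.5]
gripper_width: 85.2
```

```bash
python3 -c "
from h import *
plan([462,-384,14],.1)
save('scene','s2.png',(230,100,430,250),4)"
```

```text
tool axes
 [[-0.   0.  -1. ]
 [ 0.1 -1.  -0. ]
 [-1.  -0.1  0. ]] 
pos [ 466.51 -373.89  105.69] F [-0.22 -0.95  0.52] w 85.15697816218648 t 3.45 j [-0.4   0.45 -0.22  0.   -0.89  2.08]
shift tool [91.69  9.68  5.32] spin deg -0.01869249161962692
```

View pics/s2.png

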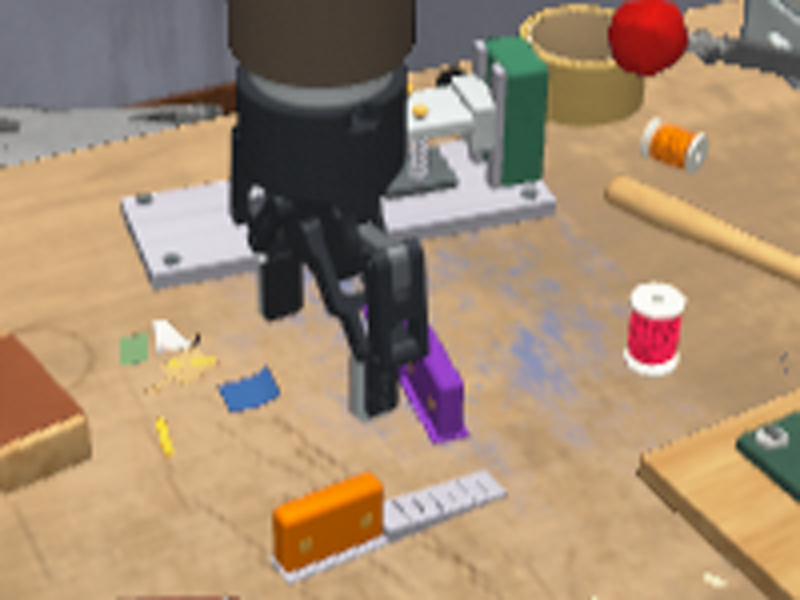

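```bash
python3 -c "
from h import *
S=arm.calibration('scene')
for z in(93,106,119):
  for o in (42.5,-57,57): print(z,o,(proj(S,[466.5+.1*o,-373.9-o,z])-[230,100])*4)"
```

```text
93 42.5 [369.06 447.76]
93 -57 [270.44 340.05]
93 57 [384.64 464.78]
106 42.5 [369.03 426.99]
106 -57 [269.59 319.81]
106 57 [384.75 443.94]
119 42.5 [369.   405.85]
119 -57 [268.72 299.22]
119 57 [384.87 422.73]
```

>>> {"fn": "drive_tool", "kwargs": {
  "motion": [
    [10, 5, 2.5, 0],
    [15, 5, 2.5, 0],
    [15, 0, 0, 0],
    [15, 0, 0, 0],
    [15, 0, 0, 0],
    [12, 0, 0, 0],
    [8, 0, 0, 0],
    [3.5, 0, 0, 0],
    [0, 0, 0, 0],
    [0, 0, 0, 0]
  ]
}}

```text
clock: 4.33
position: [463.4, -384.8, 13.4]
ee_rot: [0.707, 0.035, -0.706, 0.036]
contact_force: [0.1, -0.9, -0.3]
gripper_width: 85.5
```

>>> {"fn": "drive_tool", "kwargs": {
  "motion": [
    [0, 0, 0, 0],
    [0, 0, 0, 0],
    [0, 0, 0, 0],
    [0, 0, 0, 0],
    [0, 0, 0, 0],
    [0, 0, 0, 0],
    [0, 0, 0, 0],
    [0, 0, 0, 0],
    [0, 0, 0, 0],
    [0, 0, 0, 0]
  ],
  "grip": 5
}}

```text
clock: 5.17
position: [463.1, -384.5, 13.2]
ee_rot: [0.706, 0.036, -0.706, 0.036]
contact_force: [0.0, 0.6, 3.3]
gripper_width: 15.1
```

>>> {"fn": "drive_tool", "kwargs": {
  "motion": [
    [-3, 0, 0, 0],
    [-7, 0, 0, 0],
    [-15, 0, 0, 0],
    [-15, 0, 0, 0],
    [-15, 0, 0, 0],
    [-10, 0, 0, 0],
    [-5, 0, 0, 0],
    [0, 0, 0, 0],
    [0, 0, 0, 0],
    [0, 0, 0, 0]
  ]
}}

```text
clock: 6.0
position: [462.2, -384.0, 81.8]
ee_rot: [-0.706, -0.036, 0.707, -0.035]
contact_force: [-1.1, 0.4, -1.2]
gripper_width: 15.1
```

```bash
python3 -c "
from h import *
plan([495,-85,83],-.107)"
```

```text
tool axes
 [[-0.    0.   -1.  ]
 [ 0.1  -0.99 -0.  ]
 [-0.99 -0.1   0.  ]] 
pos [ 462.22 -384.     81.81] F [-1.08  0.41 -1.18] w 15.101581384249709 t 6.0 j [-0.42  0.49 -0.24 -0.   -0.85  2.1 ]
shift tool [  -0.9  -294.21  -62.58] spin deg 11.881492788259482
```

>>> {"fn": "drive_tool", "kwargs": {
  "motion": [
    [0, -10, -2, 0],
    [0, -20, -4, 0],
    [0, -25, -5, 0],
    [0, -25, -5, 0],
    [0, -25, -5, 0],
    [0, -25, -5, 0],
    [0, -25, -5, 0],
    [0, -25, -5, 0],
    [0, -25, -5, 0],
    [0, -25, -5, 0]
  ]
}}

```text
clock: 6.83
position: [484.9, -149.1, 82.2]
ee_rot: [-0.706, -0.036, 0.707, -0.036]
contact_force: [0.8, -0.6, -1.8]
gripper_width: 15.4
```

>>> {"fn": "drive_tool", "kwargs": {
  "motion": [
    [0, -25, -5, 0],
    [0, -25, -5, 0],
    [0, -20, -4, 0],
    [0, -14, -2.6, 0],
    [0, 0, 0, 3],
    [0, 0, 0, 3],
    [0, 0, 0, 3],
    [0, 0, 0, 2.9],
    [0, 0, 0, 0],
    [0, 0, 0, 0]
  ]
}}

```text
clock: 7.67
position: [493.1, -65.4, 82.4]
ee_rot: [-0.706, 0.037, 0.706, 0.037]
contact_force: [-0.0, -0.9, -1.4]
gripper_width: 15.0
```

```bash
python3 -c "
from h import *
plan([495,-85,83],-.107)
a=arm.get_image('scene')[110:210,240:400]; b=arm.get_image('top')[80:230,160:310]
a=cv2.resize(a,(800,500),interpolation=cv2.INTER_CUBIC); cv2.imwrite('pics/s3.png',a[:,:,::-1])
b=cv2.resize(b,(600,600),interpolation=cv2.INTER_CUBIC); cv2.imwrite('pics/t3.png',b[:,:,::-1])
"
```

```text
tool axes
 [[-0.   -0.   -1.  ]
 [-0.11 -0.99  0.  ]
 [-0.99  0.11  0.  ]] 
pos [493.1  -65.38  82.4 ] F [-0.02 -0.88 -1.39] w 15.042525796998847 t 7.6667 j [ 0.2   0.34 -0.5  -0.   -0.74  1.27]
shift tool [-0.6  19.31 -3.95] spin deg 0.0936012945424255
```

View pics/s3.png

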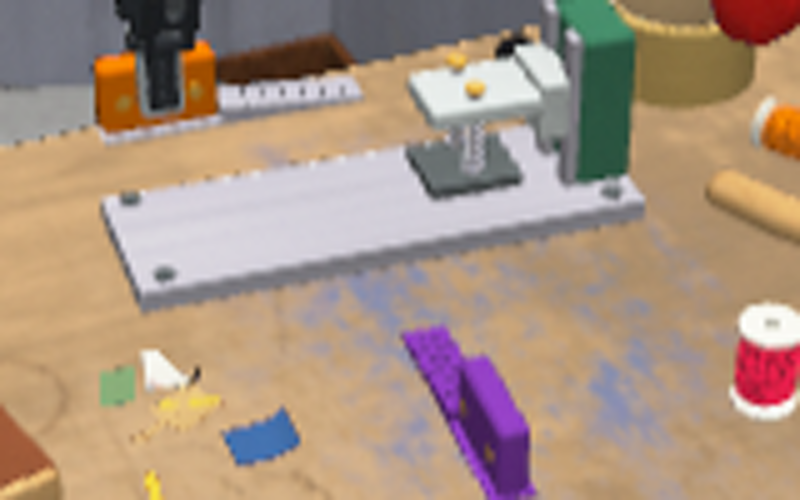

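View pics/t3.png

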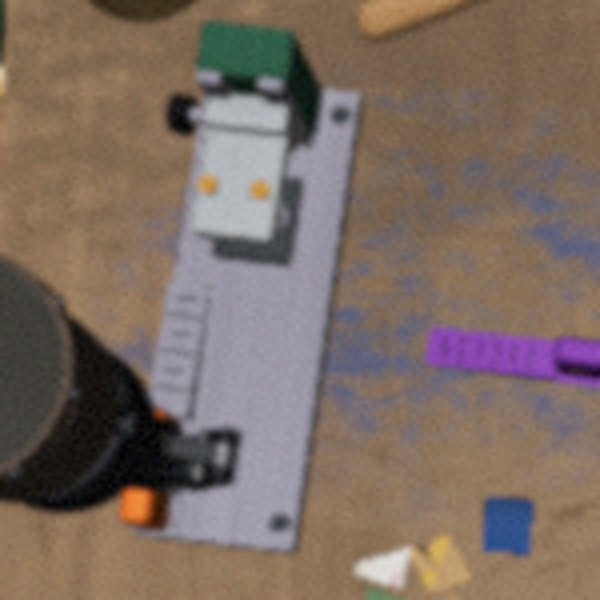

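```bash
python3 -c "
from h import *
T=arm.calibration('top');S=arm.calibration('scene')
t=lambda c,r,z:at(T,160+c/4,80+r/4,z)
s=lambda c,r,z:at(S,240+c/5,110+r/5,z)
print('tip',t(190,291,71),s(356,88,71))
print('blade dir',t(210,290,71)-t(188,417,78), 'exp TCP->tip',np.array([493.1,-65.4])+104*np.array([.9943,-.1068]))
print('plate front R',t(292,264,20),s(432,197,20),'L',s(407,150,20))
"
```

```text
tip [591.84 -77.15  71.  ] [595.76 -80.62  71.  ]
blade dir [69.95 -6.88 -7.  ] exp TCP->tip [596.51 -76.51]
plate front R [ 621.14 -119.96   20.  ] [ 621.34 -117.48   20.  ] L [628.88 -70.56  20.  ]
```

>>> {"fn": "drive_tool", "kwargs": {
  "motion": [
    [0, 8, 0, 0],
    [0, 9, 0, 0],
    [8, 0, 0, 0],
    [10, 0, 0, 0],
    [10, 0, 0, 0],
    [10, 0, 0, 0],
    [8, 0, 0, 0],
    [5, 0, 0, 0],
    [0, 0, 0, 0],
    [0, 0, 0, 0]
  ]
}}

```text
clock: 8.6
position: [491.8, -82.8, 31.6]
ee_rot: [-0.706, 0.038, 0.706, 0.038]
contact_force: [-0.2, 1.0, -0.5]
gripper_width: 15.2
```

>>> {"fn": "drive_tool", "kwargs": {
  "motion": [
    [1, 0, 0, 0],
    [1, 0, 0, 0],
    [0, 0, 0, 0],
    [0, 0, 0, 0]
  ]
}}

```text
clock: 8.93
position: [492.0, -82.6, 30.1]
ee_rot: [0.706, -0.038, -0.706, -0.038]
contact_force: [-0.6, -0.7, -1.2]
gripper_width: 14.7
```

>>> {"fn": "drive_tool", "kwargs": {
  "motion": [
    [0.5, 0, 0, 0],
    [0.5, 0, 0, 0],
    [0, 0, 0, 0],
    [0, 0, 0, 0]
  ]
}}

```text
clock: 9.27
position: [491.8, -82.6, 28.8]
ee_rot: [-0.706, 0.038, 0.706, 0.038]
contact_force: [0.2, -0.8, -0.2]
gripper_width: 15.0
```

Hovering about 1.5 mm up; creep down to contact.

>>> {"fn": "drive_tool", "kwargs": {
  "motion": [
    [0.5, 0, 0, 0],
    [0.5, 0, 0, 0],
    [0, 0, 0, 0],
    [0, 0, 0, 0]
  ]
}}

```text
clock: 9.6
position: [491.8, -82.6, 27.7]
ee_rot: [-0.706, 0.038, 0.706, 0.038]
contact_force: [-0.2, -0.2, -1.2]
gripper_width: 15.2
```

>>> {"fn": "drive_tool", "kwargs": {
  "motion": [
    [0.4, 0, 0, 0],
    [0.4, 0, 0, 0],
    [0, 0, 0, 0],
    [0, 0, 0, 0]
  ]
}}

```text
clock: 9.93
position: [491.9, -82.6, 27.1]
ee_rot: [0.706, -0.038, -0.706, -0.038]
contact_force: [-1.3, 0.8, 0.7]
gripper_width: 15.0
```

>>> {"fn": "drive_tool", "kwargs": {
  "motion": [
    [0.4, 0, 0, 0],
    [0, 0, 0, 0],
    [0, 0, 0, 0]
  ]
}}

```text
clock: 10.18
position: [491.9, -82.6, 27.1]
ee_rot: [0.706, -0.038, -0.706, -0.038]
contact_force: [-2.3, 1.0, 5.9]
gripper_width: 14.6
```

>>> {"fn": "drive_tool", "kwargs": {
  "motion": [
    [0.4, 0, 0, 0],
    [0, 0, 0, 0],
    [0, 0, 0, 0]
  ]
}}

```text
clock: 10.43
position: [491.8, -82.6, 27.1]
ee_rot: [0.706, -0.038, -0.706, -0.038]
contact_force: [-2.3, 1.0, 8.4]
gripper_width: 15.0
```

```bash
python3 -c "
from h import *
b=arm.get_image('top')[110:210,180:260];a=arm.get_image('scene')[115:175,250:350]
a=cv2.resize(a,(800,480),interpolation=cv2.INTER_CUBIC)[:, :400*2]
b=cv2.resize(b,(480,600),interpolation=cv2.INTER_CUBIC)
c=np.zeros((600,800,3),np.uint8);c[:,:320]=b[:,80:400];a=cv2.resize(a,(480,288));c[:288,320:]=a
cv2.imwrite('pics/c4.png',c[:,:,::-1])
"
```

```text
(no output)
```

View pics/c4.png

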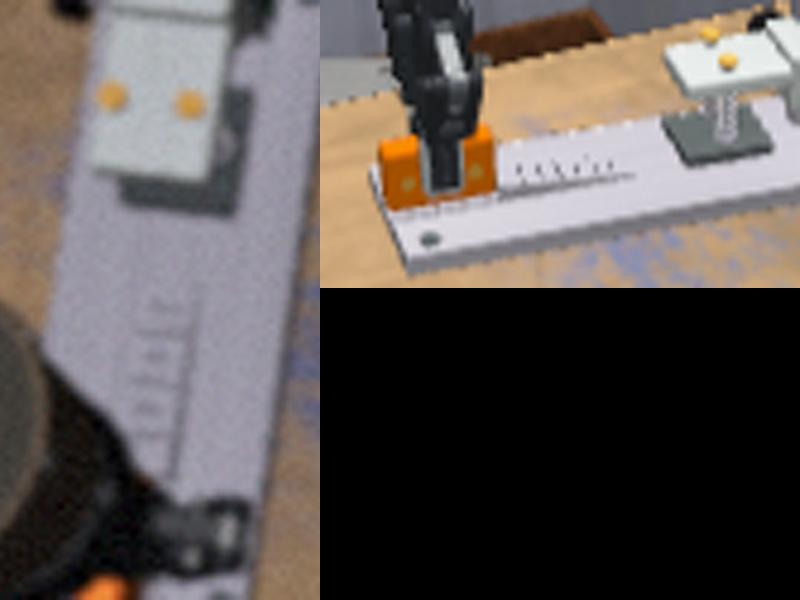

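>>> {"fn": "drive_tool", "kwargs": {
  "motion": [
    [-0.2, 0, -1, 0],
    [0, 0, -2, 0],
    [0, 0, -3, 0],
    [0, 0, -3, 0],
    [0, 0, -3, 0],
    [0, 0, -3, 0],
    [0, 0, -3, 0],
    [0, 0, -3, 0],
    [0, 0, -2, 0],
    [0, 0, -2, 0]
  ]
}}

```text
clock: 11.37
position: [516.4, -85.5, 27.1]
ee_rot: [-0.706, 0.038, 0.706, 0.038]
contact_force: [-3.2, 0.2, 7.2]
gripper_width: 14.8
```

>>> {"fn": "drive_tool", "kwargs": {
  "motion": [
    [0, 0, -2, 0],
    [0, 0, -2, 0],
    [0, 0, -2, 0],
    [0, 0, -2, 0],
    [0, 0, -2, 0],
    [0, 0, -2, 0]
  ]
}}

```text
clock: 11.87
position: [528.3, -86.7, 27.1]
ee_rot: [-0.706, 0.038, 0.706, 0.038]
contact_force: [-3.9, 1.1, 7.4]
gripper_width: 14.7
```

>>> {"fn": "drive_tool", "kwargs": {
  "motion": [
    [0, 0, -1.5, 0],
    [0, 0, -1.5, 0],
    [0, 0, -1.5, 0],
    [0, 0, -1.5, 0],
    [0, 0, -1, 0],
    [0, 0, -1, 0]
  ]
}}

```text
clock: 12.37
position: [536.3, -87.6, 27.1]
ee_rot: [-0.706, 0.038, 0.706, 0.038]
contact_force: [-2.6, 0.7, 7.2]
gripper_width: 14.6
```

>>> {"fn": "drive_tool", "kwargs": {
  "motion": [
    [0, 0, -1, 0],
    [0, 0, -1, 0],
    [0, 0, -1, 0],
    [0, 0, -1, 0]
  ]
}}

```text
clock: 12.7
position: [540.2, -88.0, 27.1]
ee_rot: [-0.706, 0.038, 0.706, 0.038]
contact_force: [-3.1, 0.7, 7.1]
gripper_width: 14.9
```

>>> {"fn": "drive_tool", "kwargs": {
  "motion": [
    [0, 0, -1, 0],
    [0, 0, -1, 0],
    [0, 0, -1, 0],
    [0, 0, -1, 0]
  ]
}}

```text
clock: 13.03
position: [544.2, -88.4, 27.2]
ee_rot: [-0.706, 0.038, 0.706, 0.038]
contact_force: [-3.3, -0.1, 7.4]
gripper_width: 15.3
```

Tip is about +21 mm past the edge now, with no jump yet.

>>> {"fn": "drive_tool", "kwargs": {
  "motion": [
    [0, 0, -1, 0],
    [0, 0, -1, 0],
    [0, 0, -1, 0]
  ]
}}

```text
clock: 13.28
position: [547.2, -88.8, 27.1]
ee_rot: [-0.706, 0.038, 0.706, 0.038]
contact_force: [-2.9, 0.8, 7.8]
gripper_width: 14.8
```

>>> {"fn": "drive_tool", "kwargs": {
  "motion": [
    [0, 0, -1, 0],
    [0, 0, -1, 0],
    [0, 0, -1, 0]
  ]
}}

```text
clock: 13.53
position: [550.2, -89.1, 27.1]
ee_rot: [-0.706, 0.038, 0.706, 0.038]
contact_force: [-3.6, 0.6, 6.8]
gripper_width: 14.9
```

>>> {"fn": "drive_tool", "kwargs": {
  "motion": [
    [0, 0, -1, 0],
    [0, 0, -1, 0],
    [0, 0, -1, 0]
  ]
}}

```text
clock: 13.78
position: [553.2, -89.4, 27.1]
ee_rot: [-0.706, 0.038, 0.706, 0.038]
contact_force: [-2.3, 0.8, 7.2]
gripper_width: 15.1
```

>>> {"fn": "drive_tool", "kwargs": {
  "motion": [
    [0, 0, -1, 0],
    [0, 0, -1, 0],
    [0, 0, -1, 0]
  ]
}}

```text
clock: 14.03
position: [555.3, -89.7, 27.1]
ee_rot: [-0.705, 0.038, 0.707, 0.038]
contact_force: [-6.3, 1.5, 10.2]
gripper_width: 15.1
```

>>> {"fn": "drive_tool", "kwargs": {
  "motion": [
    [0, 0, -1, 0],
    [0, 0, -1, 0],
    [0, 0, -1, 0]
  ]
}}

```text
clock: 14.28
position: [557.5, -90.1, 27.1]
ee_rot: [-0.705, 0.038, 0.707, 0.038]
contact_force: [-7.0, 1.2, 9.5]
gripper_width: 15.0
```

>>> {"fn": "drive_tool", "kwargs": {
  "motion": [
    [0, 0, -1, 0],
    [0, 0, -1, 0],
    [0, 0, -1, 0],
    [0, 0, 0, 0]
  ]
}}

```text
clock: 14.62
position: [560.5, -90.5, 27.1]
ee_rot: [-0.705, 0.038, 0.707, 0.038]
contact_force: [-6.0, -0.2, 10.4]
gripper_width: 15.5
```

>>> {"fn": "drive_tool", "kwargs": {
  "motion": [
    [0, 0, -1, 0],
    [0, 0, -1, 0],
    [0, 0, -1, 0],
    [0, 0, 0, 0],
    [0, 0, 0, 0]
  ]
}}

```text
clock: 15.03
position: [563.2, -90.9, 27.1]
ee_rot: [-0.705, 0.038, 0.708, 0.038]
contact_force: [-7.1, 0.9, 10.7]
gripper_width: 15.0
```

```bash
python3 -c "
from h import *
plan([564,-91,27.1],-.107)
a=arm.get_image('scene')[125:175,280:360]
cv2.imwrite('pics/s5.png',cv2.resize(a,(800,500),interpolation=cv2.INTER_CUBIC)[:,:,::-1])
"
```

```text
tool axes
 [[-0.   -0.   -1.  ]
 [-0.11 -0.99  0.  ]
 [-0.99  0.11  0.  ]] 
pos [563.24 -90.87  27.14] F [-7.06  0.87 10.7 ] w 15.047114758030345 t 15.0333 j [ 0.12  0.52 -0.36 -0.   -0.69  1.34]
shift tool [ 0.04  0.05 -0.77] spin deg -0.021958286159955386
```

View pics/s5.png

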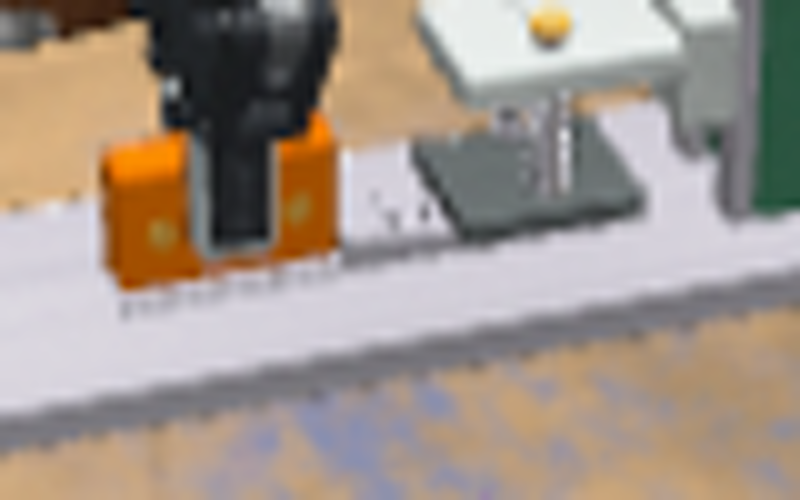

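>>> {"fn": "drive_tool", "kwargs": {
  "motion": [
    [0, 0, -0.5, 0],
    [0, 0, 0, 0],
    [0, 0, 0, 0],
    [0, 0, 0, 0],
    [0, 0, 0, 0],
    [0, 0, 0, 0]
  ]
}}

```text
clock: 15.58
position: [563.5, -90.9, 27.2]
ee_rot: [-0.704, 0.038, 0.708, 0.038]
contact_force: [-6.4, 0.7, 11.0]
gripper_width: 14.9
```

```bash
python3 -c "
from h import *
plan([564,-91,27.1],-.107)
print(np.abs(arm.read_state()['joint_vel']).max()); arm.job_done()"
```

```text
tool axes
 [[-0.   -0.   -1.  ]
 [-0.11 -0.99  0.  ]
 [-0.99  0.11  0.  ]] 
pos [563.51 -90.91  27.15] F [-6.44  0.7  10.96] w 14.88216797013153 t 15.5833 j [ 0.12  0.52 -0.36 -0.   -0.69  1.34]
shift tool [ 0.05  0.04 -0.5 ] spin deg -0.023217259958562345
0.0024894915852725066
the job is handed in; nothing more can be done
```

I picked up the orange gauge, laid it on the bed about 30 mm in front of the plate, and slid it flat into the gap. The job is handed in at about 15.6 s with the handle still gripped.

- **Contact:** the push rose from about 3 N to 6–7 N with the tip about 31 mm past the plate's edge. I then went about 9 mm further, so I estimate the plate is lifted about 0.9 mm. That figure comes from the travel after the jump; I had no direct measurement of the lift.
- **Last readings:** push about 6.5 N, downward press about 11 N, gripper opening 14.9 mm, arm at rest. The yaw error was about 0.02° from the yaw I measured for the guide. The tool height stayed where it was when the gauge touched the bed.
- **Pictures:** the last picture shows the blade under the plate. An earlier one, with the gauge on the bed, put the blade about 1–2 mm off centre.
- **Disagreements:** the two cameras differed by about 4 mm on some points, which is within the fit's tolerance. The tool tilted about 0.2° under load.
- **Bystanders:** the path stayed clear of the spool, tin and sanding block, but I took no final picture of them.

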